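# Close the fitted boxwood case over the corkscrew

## Robot

A 6-joint arm with a two-finger parallel gripper is mounted at the origin on the work surface. World frame = base frame: x ahead of the robot, y to its left, z up, the work surface at z = 0. Lengths are in m, angles in rad, forces in N, time in s.
With the tool pointing down it reaches from about 0.3 to 0.875 m from the base axis. Payload 6.4 kg.
Tool frame: the origin (TCP) lies between the finger pads; the fingertips stand ctrl.tip_extent ahead of it and the grasp point (between the pads) is the TCP (ctrl.tip_extent is the distance from the TCP to the fingertips, in m); z points along the fingers, y is the line along which they close (so a half turn about z gives the same grasp; the last joint's range is limited). The gripper opens to 85 mm and grips with 20 to 120 N. Pads are 22 mm wide; open, the fingers measure 114 mm over their backs; the gripper's body (76 mm by 85 mm) begins 54 mm behind the grasp point. The pads swing forward as they close: fully open they stand 13 mm farther back than shut.
Start: joints at [1.117, 0.181, 1.607, -0, 1.354, -0.206], TCP at [0.141, 0.557, 0.25] pointing down, gripper open.
Joint ranges: [-2.99, 2.99], [-0.89, 2.07], [0.3, 2.58], [-1.14, 4.28], [0, 2.63], [-3.12, 3.12]. Speed limits (rad/s): [2.57, 2.57, 3.01, 3.14, 3.14, 3.14].

## Interface

Orientations are given as a unit quaternion [w, x, y, z].
In Python, from bench import ctrl gives the robot as it stands.
- The arm moves only by the tool send_rows, never from a script. Its arguments are lists of equal length, an entry for each row: "dr": the turn, a rotation vector about the tool's x, y, z in units of 6 degrees (1.0 is 6 degrees), a list of three; "xyz": the shift along the tool's x, y, z in cm, a list of three; "jaw": the opening in per cent of the stroke, from 0 (shut) to 100 (fully open). In form: {"dr": [[wx, wy, wz], ...], "xyz": [[dx, dy, dz], ...], "jaw": [jaw, ...]}. A call has exactly 8 rows; each row is the pose to reach, as a shift and turn from the pose commanded when the call began, along the tool's axes at that moment; what a row does not reach only later rows make up. A row lasts 1/8 s, in which the tool goes at most 62.5 mm and 10.7 degrees, less where a joint would pass 70% of its speed; a pose out of reach is approached as far as the arm can. A call with a gripper value outside its range is refused whole. The fingers move at their own pace and stop on an object; the grip force is fixed at half the most. Time passes only in rows, so rows that repeat a pose let the fingers close, or fill a call up. It gives the time, the measured TCP pose, the force, the opening and the grip force at its end, in the units of the state.
- ctrl.get_obs(): the state, without advancing time (a new reading comes with each control period).
- ctrl.camera(name): name is "scene" or "top"; returns the picture (384x512x3 uint8, red, green, blue); there is no depth.
- ctrl.calibration(name): a dict with "camera_matrix" (3x3 intrinsics, pixels), "world_from_camera" (4x4, takes a point from camera to world coordinates). Camera axes: x right, y up, looking along -z (the intrinsics and any distortion apply to the point x, -y, -z); pixel columns grow to the right and rows downward; lengths in m; the calibration is good to about 2 mm. A picture is of the moment at which its call begins. calibration takes no time and is no camera call.
- ctrl.hand_in(): hands the job in; it is judged then, once.
The state is a dict: "time_s": time; "q": joint angles; "dq": joint speeds; "joint_efforts": joint torques, N m; "eef_pos": TCP position; "eef_rot": TCP orientation; "wrist_force": force on the tool from outside, world axes, zero at the start; "torque": the same for the moment, N m; "opening": opening from 0.0 (shut) to 1.0 (fully open); "grasp_force": force on a finger pad.
Only numpy, scipy, OpenCV 4.12 (cv2) and the standard library are available. Lean on these libraries where they do the work, as an engineer would, in place of code of your own. Each camera call takes 0.05 s, during which the arm holds its last target. There are 200 camera calls.

## Task

Close the two-part boxwood case over the pocket corkscrew that lies in its bed. The upper half lies on the counter hollow side up: stand it on one of its short ends on the counter and let go, then take a new hold on it, turn it the rest of the way so its hollow side faces down, and lower it over the two dowels of the lower half until it rests flush all round and let go. Set it down without letting it drop or topple, and leave the corkscrew in its bed and the other things on the counter where they are.

Things in the scene. Friction and masses are not known exactly. Their poses are not given: they have to be found in the camera images.
- case_lid: Upper half of the case: boxwood block 110 x 64 x 30 mm (x, y, z), about 160 g, loose. Origin: centre of its plain outer face (brass disc inlaid flush); z points to the hollow face at z = 30 mm; x along its length. Starts flat, hollow face up, length within 0.35 rad of world y, left or right of the middle. Only its 64 mm width can be gripped while it lies flat. Swung fast, it turns in the grip.
- lid_face (a point): Centre of the upper half's hollow face, in its plane, 30 mm from the outer face. That face has a felt-lined groove 96 x 20 mm, 12 mm deep, along the middle, and two dowel holes. Stood on a short end (110 mm tall, 30 x 64 mm footprint) the half stays up if left within about 8 degrees of upright; farther over it topples.
- hole_a (a point): Mouth of a blind dowel hole of the upper half, 10 mm in diameter, 12 mm deep, in the plane of the hollow face, at x, y = (+40, -21) mm of the half.
- hole_b (a point): Mouth of the other dowel hole, the same size, at x, y = (-40, +21) mm of the half.
- case_base: Lower half of the case: boxwood block 110 x 64 x 26 mm (x, y, z), fixed to the counter on the other side of the middle from the upper half, length within 0.35 rad of world y. Origin: centre of its underside, z up, x along its length. Its top face has a felt-lined bed 96 x 20 mm, 10 mm deep, and two dowels. Closed, the upper half lies on it upside down, lengths parallel, either way round.
- base_face (a point): Centre of the lower half's top face, in its plane, 26 mm above the counter. Closed, lid_face lies on it.
- pin_a (a point): Tip of a brass dowel, 8 mm in diameter, standing 9 mm above the lower half's top face, its top 2.5 mm tapered; at x, y, z = (+40, +21, 35) mm of the lower half.
- pin_b (a point): Tip of the other dowel, the same size, at x, y, z = (-40, -21, 35) mm of the lower half.
- pocket_center (a point): Centre of the pocket corkscrew: a closed boxwood tube with brass ferrules, 88 mm long, 15 mm in diameter, 35 g, lying loose along the bed of the lower half; its top stands 5 mm above the lower half's top face, which the groove of the upper half clears. It stays in its bed.
- concertina: Bystander: steel concertina corkscrew lying flat, about 190 x 52 mm, 13 mm high, beyond the gap between the two halves. Origin near its middle, on the counter.
- boxwood_corkscrew: Bystander: T-shaped corkscrew with an 80 mm boxwood handle and brass ferrule, lying, 24 mm high, about 110 mm long, in the gap between the two halves. Origin under the middle of its handle.
- amber_stopper: Bystander: amber glass stopper standing on its head, 42 mm in diameter, 52 mm high, fragile, on the far side. Origin under its centre.
- pewter_cup: Bystander: pewter wine cup, 78 mm across the rim, 85 mm high, on the far side. Origin under its centre.
- loupe: Bystander: folding loupe lying flat, about 70 x 34 mm, 18 mm high, on the far side. Origin under its lens.
- price_tag_box: Bystander: small open wooden box of price tags, 90 x 60 x 30 mm, on the far side. Origin under its centre.
Not all that is in view belongs to the job. What is shaped like the part that bears pocket_center but black or orange is not meant.

How it is judged:
On the way:
1. the upper half stands on a short end on the counter, upright, and is let go (angle between case_lid's own z axis and vertical between 1.45 and 1.69 rad and angle between case_lid's own y axis and vertical between 1.45 and 1.69 rad and height (world z) of lid_face between 0.045 and 0.065 m and contact force between the fingers and case_lid below 0.1 N and linear speed of case_lid below 0.03 m/s), for 0.2 s.
At the end, for the whole second after the job is handed in: The upper half lies upside down on the lower half: faces within 1.5 mm of touching, level within 0.05 rad, centred within 3 mm, lengths parallel within 0.06 rad, at rest and let go; the pocket corkscrew is still in its bed (within 6 mm of the middle along and across, not raised) (angle between case_lid's own z axis and vertical above 3.09 rad and horizontal distance between lid_face and base_face below 0.003 m and z of lid_face in the frame of case_base between 0.0245 and 0.0275 m and angle between the x axis of case_lid and the x axis of case_base, either way round below 0.06 rad and linear speed of case_lid below 0.01 m/s and contact force between the fingers and case_lid below 0.1 N and x of pocket_center in the frame of case_base between -0.006 and 0.006 m and y of pocket_center in the frame of case_base between -0.006 and 0.006 m and z of pocket_center in the frame of case_base below 0.03 m).
It fails at once if the upper half is dropped or topples (moves faster than 0.45 m/s while not held) (linear speed of case_lid above 0.45 m/s and contact force between the fingers and case_lid below 0.1 N).
It fails at once if the pocket corkscrew is knocked out of its bed (raised more than 8 mm) (z of pocket_center in the frame of case_base above 0.032 m).
It fails at once if a bystander is disturbed (moved more than 20 mm) (distance of any of concertina, boxwood_corkscrew, amber_stopper, pewter_cup, loupe, price_tag_box from where it was at the start of the episode above 0.02 m).
It also fails if it takes over 58 s, if anything falls off the work surface, if the arm or the gripper's body presses on something with over 40 N, if the wrist force passes 120 N, or if a joint passes its speed limit or range.

## Working session

There is one attempt and no reset: what is moved stays moved. The work goes in short steps, Python scripts to look and compute and a tool call to move; the robot and the scene stay as the last step left them, time stands still between calls to the robot, and variables do not carry over. Pictures are saved under pics/ and viewed, at most 10 in all, crops included, and the job is handed in when it is done.

Besides the shell and the picture viewer there is one more tool, called after "Emit:" in YAML: its name, and indented under it one key for each argument. send_rows: Moves the arm, as the interface text tells. Its arguments: {"type":"object","properties":{"dr":{"type":"array","items":{"type":"array","items":{"type":"number"}}},"xyz":{"type":"array","items":{"type":"array","items":{"type":"number"}}},"jaw":{"type":"array","items":{"type":"number"}}},"required":["dr","xyz","jaw"]}

```bash
ls; mkdir -p pics; python3 - <<'E'
from bench import ctrl
import cv2,numpy as np
for n in("top","scene"):
    im=ctrl.camera(n); cv2.imwrite(f"pics/{n}0.png",im[...,::-1]); c=ctrl.calibration(n); print(n,np.round(c["camera_matrix"],1).tolist(),np.round(c["world_from_camera"],3).tolist(), [k for k in c])
o=ctrl.get_obs(); print(o["time_s"],o["eef_pos"],o["eef_rot"],o["opening"],ctrl.tip_extent)
a=cv2.imread("pics/top0.png");b=cv2.imread("pics/scene0.png")
E
```

```text
pics
top [[353.2, 0.0, 253.8], [0.0, 353.2, 186.0], [0.0, 0.0, 1.0]] [[-0.014, 0.998, -0.06, 0.498], [-1.0, -0.015, -0.027, -0.033], [-0.028, 0.059, 0.998, 0.854], [0.0, 0.0, 0.0, 1.0]] ['camera_matrix', 'world_from_camera']
scene [[376.8, 0.0, 250.3], [0.0, 376.8, 193.6], [0.0, 0.0, 1.0]] [[-0.363, -0.56, 0.745, 1.26], [0.932, -0.201, 0.302, 0.228], [-0.02, 0.804, 0.595, 0.586], [0.0, 0.0, 0.0, 1.0]] ['camera_matrix', 'world_from_camera']
0.1 [0.14079665 0.55702774 0.24947553] [-2.50838667e-04  1.23569552e-01  9.92335616e-01 -7.26742983e-04] 0.9982323377594199 0.019
```

View pics/top0.png

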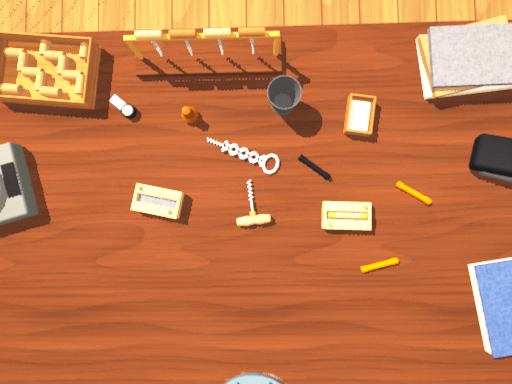

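View pics/scene0.png

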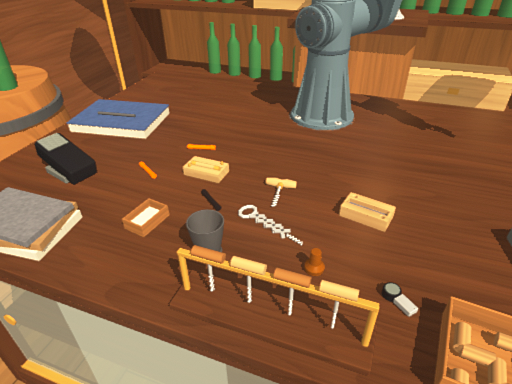

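```bash
cat > h.py <<'E'
import cv2,numpy as np
from bench import ctrl
from scipy.spatial.transform import Rotation as R
def ray(n,uv):
    c=ctrl.calibration(n);K=c["camera_matrix"];T=c["world_from_camera"]
    d=np.c_[(np.atleast_2d(uv)-[K[0,2],K[1,2]])/[K[0,0],K[1,1]],np.ones(len(np.atleast_2d(uv)))]*[1,-1,-1]
    return T[:3,3],d@T[:3,:3].T
def plane(n,uv,z):
    o,d=ray(n,uv); return o+d*((z-o[2])/d[:,2])[:,None]
def proj(n,p):
    c=ctrl.calibration(n);T=c["world_from_camera"];q=(np.atleast_2d(p)-T[:3,3])@T[:3,:3]*[1,-1,-1]
    q=q@c["camera_matrix"].T; return q[:,:2]/q[:,2:]
def obs():
    o=ctrl.get_obs();w=np.array(o["eef_rot"]);r=R.from_quat(w[[1,2,3,0]])
    return o,np.array(o["eef_pos"]),r
def tomove(p,r):
    "tool-axis shift (cm) and turn (6 deg units) from present pose to p,r"
    o,p0,r0=obs(); return np.round(r0.inv().apply(p-p0)*100,2),np.round(np.degrees((r0.inv()*r).as_rotvec())/6,2)
E
python3 - <<'E'
from h import *
a=cv2.imread("pics/top0.png");b=cv2.imread("pics/scene0.png")
def cr(i,x,y,w,h): return cv2.resize(i[y:y+h,x:x+w],(400,300),interpolation=cv2.INTER_CUBIC)
cv2.imwrite("pics/crop.png",np.vstack([np.hstack([cr(a,118,172,80,60),cr(a,307,186,80,60)]),np.hstack([cr(b,327,180,80,60),cr(b,166,140,80,60)])]))
hsv=cv2.cvtColor(a,cv2.COLOR_BGR2HSV)
for (x,y) in((158,202),(347,216)):
    sub=hsv[y-35:y+35,x-40:x+40]; print(hsv[y-12,x],hsv[y-25,x])
    m=((sub[...,2]>170)).astype(np.uint8)*255
    cs=max(cv2.findContours(m,0,2)[0],key=cv2.contourArea); print(cv2.minAreaRect(cs+[x-40,y-35]),cv2.contourArea(cs))
E
```

```text
[ 30  37 255] [ 10 178 204]
((157.5, 201.5), (69.0, 79.0), 90.0) 5451.0
[ 30  34 255] [ 10 179 210]
((346.5, 215.5), (69.0, 79.0), 90.0) 5444.5
```

View pics/crop.png

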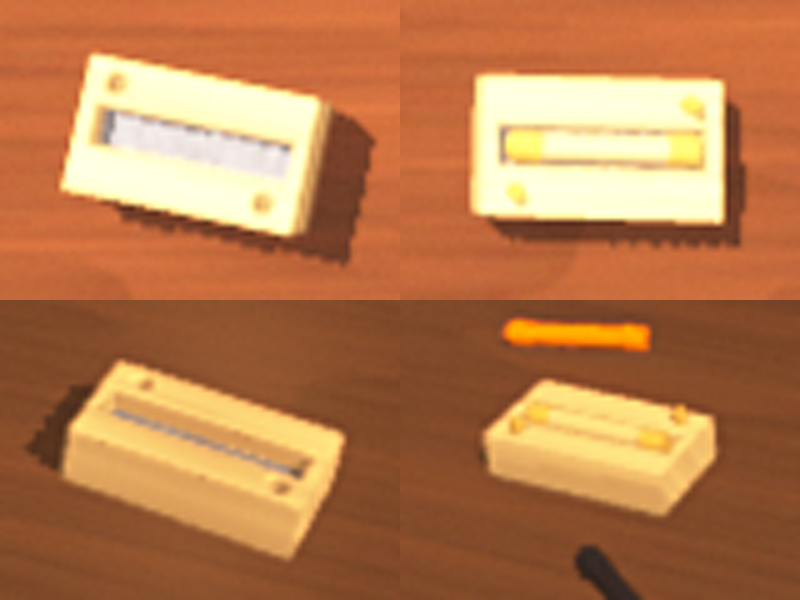

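```bash
cat > m.py <<'E'
from h import *
def block(im,x,y,z,wx=45,wy=35):
    "im BGR top view; block near px (x,y), top face height z -> centre xyz, yaw of long axis, measured dims"
    S=6;sub=cv2.resize(im[y-wy:y+wy,x-wx:x+wx],None,fx=S,fy=S,interpolation=cv2.INTER_CUBIC)
    b=sub[...,0].astype(int); th=(np.percentile(b,98)+np.percentile(b,30))/2
    c=max(cv2.findContours((b>th).astype(np.uint8),0,1)[0],key=cv2.contourArea)[:,0,:]
    uv=(c+.5)/S-.5+[x-wx,y-wy]; P=plane("top",uv,z)[:,:2]
    (cx,cy),(w,h),a=cv2.minAreaRect((P*1e3).astype(np.float32))
    if w<h: w,h,a=h,w,a+90
    a=np.radians(a); ex=np.array([np.cos(a),np.sin(a)]);
    if ex[1]<0: ex=-ex
    ey=np.array([-ex[1],ex[0]]); cam=ctrl.calibration("top")["world_from_camera"][:2,3]; o=np.array([cx,cy])/1e3-cam
    cc=np.array([cx,cy])+ex*np.sign(ex@o)*(w-110)/2+ey*np.sign(ey@o)*(h-64)/2
    return cc/1e3,np.arctan2(ex[1],ex[0]),(w,h),np.array([cx,cy])/1e3
E
python3 - <<'E'
from m import *
im=cv2.imread("pics/top0.png")
print("lid",block(im,158,202,.03)); print("base",block(im,347,216,.026))
u=lambda x,y,ox,oy:((np.array([x,y])+.5)/5-.5+[ox,oy])
h=np.array([plane("top",u(*k,118,172),.03)[0] for k in((117,83),(262,203))]);print("holes",h,h.mean(0),np.linalg.norm(h[0]-h[1]),np.arctan2(*(h[0]-h[1])[[1,0]]))
h=np.array([plane("top",u(*k,307,186),.033)[0] for k in((293,105),(118,194))]);print("pins",h,h.mean(0),np.linalg.norm(h[0]-h[1]),np.arctan2(*(h[0]-h[1])[[1,0]]))
o,p,r=obs(); print(p,np.round(r.as_matrix(),3))
E
```

```text
lid (array([0.51670905, 0.22168543]), np.float64(1.3603755748519373), (111.43290710449219, 65.06434631347656), array([0.51707983, 0.22087363]))
base (array([ 0.47584212, -0.22543844]), np.float64(1.5310105643218759), (113.63290405273438, 65.04574584960938), array([ 0.47643683, -0.22364423]))
holes [[0.54616552 0.25579546 0.03      ]
 [0.48878917 0.18689946 0.03      ]] [0.51747735 0.22134746 0.03      ] 0.08965881515183616 0.8763749576401546
pins [[ 0.49563165 -0.26617327  0.033     ]
 [ 0.45587134 -0.18502761  0.033     ]] [ 0.47575149 -0.22560044  0.033     ] 0.0903631674938672 -1.1151911936558083
[0.14079665 0.55702774 0.24947553] [[-0.969  0.245 -0.001]
 [ 0.245  0.969 -0.001]
 [ 0.    -0.002 -1.   ]]
```

The lid is at top px (158,202): its groove is empty and it has two holes. The base is at (347,216): it has two brass pins and a pale tube with brass ends in its bed. The look-alike tubes, black at (315,167) and orange at (414,193) and (380,265), are decoys. The crop confirms all of this. Next I'll compute the first moves.

```bash
cat >> h.py <<'E'
def rot(psi,th): # tool x horizontal azimuth psi, tilt th(deg) about tool y
    return R.from_euler('z',psi)*R.from_matrix([[1,0,0],[0,-1,0],[0,0,-1]])*R.from_euler('y',th,degrees=True)
E
python3 - <<'E'
from h import *
for th,z in((-60,.2),(65,.2),(-25,.13)):
    print(th,tomove(np.array([.5203,.2362,z]),rot(1.36,th)))
E
```

```text
-60 (array([-44.66, -21.79,   4.97]), array([ 7.59, -7.89, 13.18]))
65 (array([-44.66, -21.79,   4.97]), array([-8.24,  8.55, 12.91]))
-25 (array([-44.66, -21.78,  11.97]), array([ 3.18, -3.3 , 14.4 ]))
```

Emit:
send_rows:
  dr:
    - [1,-1,1.6]
    - [2,-2,3.2]
    - [3,-3,5]
    - [4,-4,6.6]
    - [5,-5,8.2]
    - [6,-6,9.9]
    - [7,-7,11.5]
    - [7.6,-7.9,13.2]
  xyz:
    - [-5.6,-2.7,0.6]
    - [-11.2,-5.4,1.2]
    - [-16.7,-8.2,1.9]
    - [-22.3,-10.9,2.5]
    - [-28,-13.6,3.1]
    - [-33.5,-16.3,3.7]
    - [-39,-19,4.4]
    - [-44.7,-21.8,5]
  jaw: [100,100,100,100,100,100,100,100]

```text
time_s: 1.1
eef_pos: [0.5209, 0.2363, 0.1996]
eef_rot: [0.274, 0.608, 0.66, -0.346]
wrist_force: [0.1, 1.4, 0.3]
opening: 1.001
grasp_force: 0.0
```

```bash
python3 - <<'E'
from h import *
o,p,r=obs(); print(o["time_s"],p,np.round(o["q"],2)); print(tomove(np.array([.5203,.2362,.2]),rot(1.36,-60)))
for th,z in((65,.2),): print(th,tomove(np.array([.5203,.2362,z]),rot(1.36,th)))
E
```

```text
1.1 [0.52086155 0.2362992  0.1996319 ] [ 0.56  0.65  1.32 -0.71  1.77  0.55]
(array([-0.03, -0.06, -0.01]), array([ 1.19, -1.17,  2.22]))
65 (array([-0.03, -0.06, -0.01]), array([-1.71, 19.52,  2.49]))
```

Emit:
send_rows:
  dr:
    - [0.6,-0.6,1.1]
    - [1.2,-1.2,2.2]
    - [1.2,-1.2,2.2]
    - [0.8,0.6,2.2]
    - [0.4,2.4,2.3]
    - [0,4.1,2.3]
    - [-0.2,5.9,2.3]
    - [-0.3,7.6,2.3]
  xyz:
    - [0,0,0]
    - [0,0,0]
    - [0,0,0]
    - [0,0,0]
    - [0,0,0]
    - [0,0,0]
    - [0,0,0]
    - [0,0,0]
  jaw: [100,100,100,100,100,100,100,100]

```text
time_s: 2.1
eef_pos: [0.5199, 0.2384, 0.2023]
eef_rot: [0.043, 0.76, 0.647, -0.035]
wrist_force: [0.2, -0.1, -0.6]
opening: 0.998
grasp_force: 0.0
```

```bash
python3 - <<'E'
from h import *
o,p,r=obs(); print(o["time_s"],p,np.round(o["q"],2)); M=(rot(1.36,0).inv()*r); print(np.degrees(M.as_rotvec()))
for th,z in((65,.2),(-25,.2)): print(th,tomove(np.array([.5203,.2362,z]),rot(1.36,th)))
E
```

```text
2.1 [0.51985146 0.23835685 0.20225528] [ 0.28  0.25  1.63 -0.11  1.29  0.47]
[-1.35073914 -6.18253876 -2.87490238]
65 (array([-0.18,  0.07,  0.25]), array([-0.07, 11.86,  0.56]))
-25 (array([-0.18,  0.07,  0.25]), array([ 0.32, -3.14,  0.42]))
```

Emit:
send_rows:
  dr:
    - [0,1.7,0.1]
    - [0,3.4,0.2]
    - [0,5.1,0.3]
    - [0,6.8,0.4]
    - [0,8.5,0.5]
    - [0,10.2,0.5]
    - [0,11.9,0.6]
    - [0,11.9,0.6]
  xyz:
    - [-0.2,0,0.2]
    - [-0.2,0,0.2]
    - [-0.2,0,0.2]
    - [-0.2,0,0.2]
    - [-0.2,0,0.2]
    - [-0.2,0,0.2]
    - [-0.2,0,0.2]
    - [-0.2,0,0.2]
  jaw: [100,100,100,100,100,100,100,100]

```text
time_s: 3.1
eef_pos: [0.5183, 0.2345, 0.1965]
eef_rot: [-0.34, 0.661, 0.526, 0.413]
wrist_force: [0.0, 0.3, -0.2]
opening: 1.001
grasp_force: 0.0
```

```bash
python3 - <<'E'
from h import *
o,p,r=obs(); print(o["time_s"],p,np.round(o["q"],2)); M=(rot(1.36,0).inv()*r); print(np.degrees(M.as_rotvec()))
for th,z in((-25,.1),): print(th,tomove(np.array([.5203,.2362,z]),rot(1.36,th)))
E
```

```text
3.1 [0.51831034 0.23449005 0.19647365] [-0.32  0.29  2.02  1.16  1.36 -0.7 ]
[ 0.61240714 64.65944312  0.83493625]
-25 (array([-8.63,  0.31,  4.32]), array([ -0.14, -14.94,  -0.12]))
```

Emit:
send_rows:
  dr:
    - [0,-1.7,0]
    - [0,-3.4,0]
    - [0,-5.1,0]
    - [0,-6.8,0]
    - [0,-8.5,0]
    - [0,-10.2,0]
    - [0,-11.9,0]
    - [-0.1,-13.6,-0.1]
  xyz:
    - [-1,0,0.5]
    - [-2.1,0,1]
    - [-3.2,0.1,1.6]
    - [-4.3,0.1,2.2]
    - [-5.4,0.2,2.7]
    - [-6.5,0.2,3.2]
    - [-7.5,0.3,3.8]
    - [-8.6,0.3,4.3]
  jaw: [100,100,100,100,100,100,100,100]

```text
time_s: 4.1
eef_pos: [0.5246, 0.239, 0.1064]
eef_rot: [0.098, 0.768, 0.623, -0.111]
wrist_force: [-0.7, -0.1, -0.3]
opening: 1.0
grasp_force: 0.0
```

```bash
python3 - <<'E'
from h import *
o,p,r=obs(); print(o["time_s"],p,np.round(o["q"],2)); M=(rot(1.36,0).inv()*r); print(np.degrees(M.as_rotvec()))
for th,z in((-25,.1),(-25,.025),): print(th,tomove(np.array([.5203,.2362,z]),rot(1.36,th)))
E
```

```text
4.1 [0.52461702 0.23902723 0.10640526] [ 0.35  0.47  1.57 -0.27  1.26  0.67]
[ -0.764853   -16.96278441  -0.11100353]
-25 (array([-0.16, -0.37,  0.71]), array([ 0.13, -1.34, -0.01]))
-25 (array([ 2.02, -0.47,  7.89]), array([ 0.13, -1.34, -0.01]))
```

Emit:
send_rows:
  dr:
    - [0.1,-1.3,0]
    - [0.1,-1.3,0]
    - [0.1,-1.3,0]
    - [0.1,-1.3,0]
    - [0.1,-1.3,0]
    - [0.1,-1.3,0]
    - [0.1,-1.3,0]
    - [0.1,-1.3,0]
  xyz:
    - [0,0,0]
    - [0.4,0,1.2]
    - [0.8,0,2.5]
    - [1.1,0,3.7]
    - [1.5,0,5]
    - [1.8,-0.1,6]
    - [1.8,-0.1,6]
    - [1.8,-0.1,6]
  jaw: [100,100,100,100,100,100,100,100]

```text
time_s: 5.1
eef_pos: [0.5212, 0.237, 0.0401]
eef_rot: [0.13, 0.76, 0.614, -0.169]
wrist_force: [0.4, 0.4, 0.6]
opening: 1.007
grasp_force: 0.0
```

```bash
python3 - <<'E'
from h import *
o,p,r=obs(); print(o["time_s"],p,np.round(o["q"],2)); M=(rot(1.36,0).inv()*r); print(np.degrees(M.as_rotvec()))
for th,z in((-25,.025),): print(th,tomove(np.array([.5203,.2362,z]),rot(1.36,th)))
E
```

```text
5.1 [0.52115458 0.23695157 0.04009646] [ 0.4   0.64  1.51 -0.36  1.28  0.76]
[  0.54335508 -24.62709101   0.06390913]
-25 (array([ 0.55, -0.05,  1.41]), array([-0.09, -0.06,  0.01]))
```

Emit:
send_rows:
  dr:
    - [0,0,0]
    - [-0.1,0,0]
    - [-0.1,0,0]
    - [-0.1,0,0]
    - [-0.1,0,0]
    - [-0.1,0,0]
    - [-0.1,0,0]
    - [-0.1,0,0]
  xyz:
    - [0.2,0,0.5]
    - [0.4,0,1]
    - [0.5,0,1.4]
    - [0.5,0,1.4]
    - [0.5,0,1.4]
    - [0.5,0,1.4]
    - [0.5,0,1.4]
    - [0.5,0,1.4]
  jaw: [100,100,100,100,50,50,50,50]

```text
time_s: 6.1
eef_pos: [0.521, 0.2361, 0.0256]
eef_rot: [0.134, 0.759, 0.615, -0.165]
wrist_force: [0.9, 2.0, 3.6]
opening: 0.735
grasp_force: 67.6
```

```bash
python3 - <<'E'
from m import *
o,p,r=obs(); print(o["time_s"],p,np.round(o["q"],2),o["wrist_force"]); M=(rot(1.36,0).inv()*r); print(np.degrees(M.as_rotvec()))
a=ctrl.camera("scene"); cv2.imwrite("pics/s1.png",cv2.resize(a[150:270,280:440],None,fx=4,fy=4,interpolation=2)[...,::-1])
E
```

```text
6.1 [0.52100121 0.23607783 0.02557132] [ 0.4   0.66  1.52 -0.37  1.24  0.78] [0.86048078 1.97679078 3.61087942]
[ -0.08863339 -24.58916423  -0.07002379]
```

View pics/s1.png

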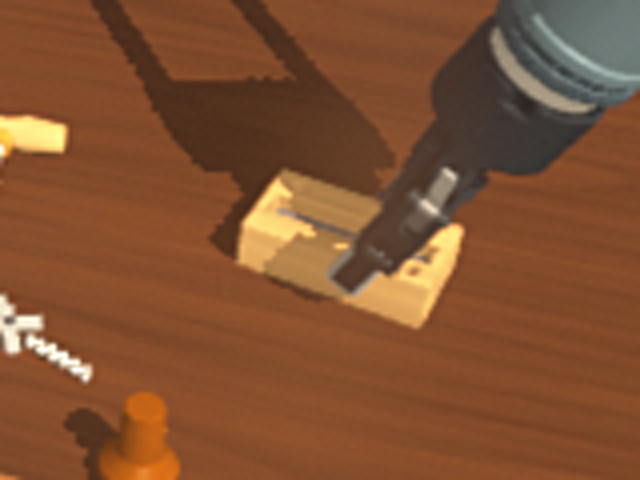

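```bash
python3 - <<'E'
from h import *
print(tomove(np.array([.521,.236,.12]),rot(1.36,5.4)))
E
```

```text
(array([-3.94,  0.01, -8.59]), array([0.01, 5.  , 0.01]))
```

Emit:
send_rows:
  dr:
    - [0,0,0]
    - [0,0.3,0]
    - [0,1,0]
    - [0,1.8,0]
    - [0,2.6,0]
    - [0,3.4,0]
    - [0,4.2,0]
    - [0,5,0]
  xyz:
    - [-0.3,0,-0.6]
    - [-0.8,0,-1.7]
    - [-1.3,0,-2.9]
    - [-1.8,0,-4]
    - [-2.4,0,-5.2]
    - [-2.9,0,-6.4]
    - [-3.4,0,-7.5]
    - [-3.9,0,-8.6]
  jaw: [50,50,50,50,50,50,50,50]

```text
time_s: 7.15
eef_pos: [0.5203, 0.2357, 0.1207]
eef_rot: [-0.03, 0.776, 0.629, 0.038]
wrist_force: [0.2, 0.8, -2.3]
opening: 0.737
grasp_force: 67.0
```

```bash
python3 - <<'E'
from h import *
print(tomove(np.array([.521,.236,.12]),rot(1.36,5.4)))
o,p,r=obs();print(p+[0,0,0],tomove(np.array([.521,.236,.12]),rot(1.36,65.4)))
E
```

```text
(array([0.03, 0.06, 0.07]), array([ 0.01, -0.02,  0.01]))
[0.52033549 0.23571979 0.12066439] (array([0.03, 0.06, 0.07]), array([0.  , 9.98, 0.02]))
```

Emit:
send_rows:
  dr:
    - [0,0.8,0]
    - [0,1.6,0]
    - [0,2.4,0]
    - [0,3.2,0]
    - [0,4,0]
    - [0,4.8,0]
    - [0,5.6,0]
    - [0,6.4,0]
  xyz:
    - [0,0,0]
    - [0,0,0]
    - [0,0,0]
    - [0,0,0]
    - [0,0,0]
    - [0,0,0]
    - [0,0,0]
    - [0,0,0]
  jaw: [50,50,50,50,50,50,50,50]

```text
time_s: 8.15
eef_pos: [0.5206, 0.2355, 0.1202]
eef_rot: [-0.234, 0.721, 0.584, 0.291]
wrist_force: [-0.8, 0.3, -3.1]
opening: 0.731
grasp_force: 67.0
```

Emit:
send_rows:
  dr:
    - [0,0.8,0]
    - [0,1.5,0]
    - [0,2.2,0]
    - [0,2.8,0]
    - [0,3.3,0]
    - [0,3.6,0]
    - [0,3.6,0]
    - [0,3.6,0]
  xyz:
    - [0,0,0]
    - [0,0,0]
    - [0,0,0]
    - [0,0,0]
    - [0,0,0]
    - [0,0,0]
    - [0,0,0]
    - [0,0,0]
  jaw: [50,50,50,50,50,50,50,50]

```text
time_s: 9.15
eef_pos: [0.5207, 0.236, 0.1198]
eef_rot: [-0.339, 0.654, 0.53, 0.42]
wrist_force: [0.3, 0.3, -1.9]
opening: 0.739
grasp_force: 67.1
```

```bash
python3 - <<'E'
from h import *
o,p,r=obs();print(p,np.round(o["q"],2));M=(rot(1.36,0).inv()*r); print(np.degrees(M.as_rotvec()))
print(tomove(np.array([.521,.236,.075]),rot(1.36,65.4)),tomove(np.array([.521,.236,.0705]),rot(1.36,65.4)))
a=ctrl.camera("scene"); cv2.imwrite("pics/s2.png",cv2.resize(a[120:270,260:460],None,fx=4,fy=4,interpolation=2)[...,::-1])
E
```

```text
[0.52071226 0.23604031 0.11976961] [-0.32  0.47  2.    1.21  1.3  -0.88]
[-9.91124836e-03  6.53151305e+01 -1.05428525e-01]
(array([-4.07,  0.02,  1.87]), array([-0.01,  0.01,  0.01])) (array([-4.48,  0.02,  2.06]), array([-0.01,  0.01,  0.01]))
```

View pics/s2.png

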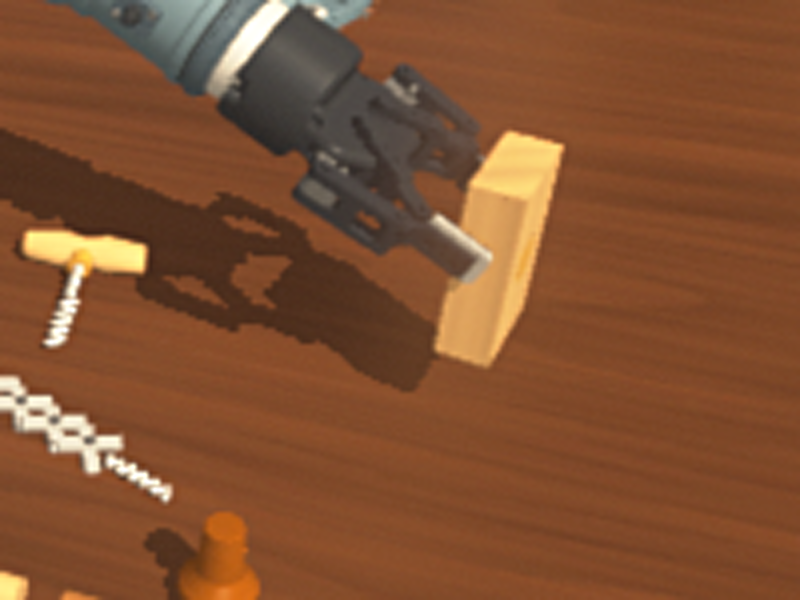

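```bash
python3 - <<'E'
from h import *
o,p,r=obs()
m=np.array([np.cos(1.36),np.sin(1.36),0]);s=np.array([m[1],-m[0],0])
for nm,off,hh in(("hollow bottom",.0256-.03,-.0701),("hollow top",.0256-.03,.0399),("outer bottom",.0256,-.0701),("outer top",.0256,.0399)):
    q=p+m*off+s*.032+[0,0,hh]; print(nm,(proj("scene",q)[0]-[260,120])*4)
E
```

```text
hollow bottom [431.45243432 353.32545142]
hollow top [466.61068105 187.99947486]
outer bottom [484.34167397 371.27733887]
outer top [524.61651527 204.56675123]
```

Emit:
send_rows:
  dr:
    - [0,0,0]
    - [0,0,0]
    - [0,0,0]
    - [0,0,0]
    - [0,0,0]
    - [0,0,0]
    - [0,0,0]
    - [0,0,0]
  xyz:
    - [-0.6,0,0.3]
    - [-1.3,0,0.6]
    - [-2,0,0.9]
    - [-2.7,0,1.2]
    - [-3.4,0,1.6]
    - [-4,0,1.8]
    - [-4.2,0,1.9]
    - [-4.3,0,2]
  jaw: [50,50,50,50,50,50,50,50]

```text
time_s: 10.2
eef_pos: [0.5206, 0.2363, 0.072]
eef_rot: [-0.34, 0.654, 0.53, 0.42]
wrist_force: [0.2, -0.4, -2.7]
opening: 0.735
grasp_force: 67.1
```

```bash
python3 - <<'E'
from h import *
o,p,r=obs();print(p,o["wrist_force"]);M=(rot(1.36,0).inv()*r); print(np.degrees(M.as_rotvec()))
print(tomove(np.array([.521,.236,.070]),rot(1.36,65.4)))
E
```

```text
[0.52064679 0.23634883 0.07197284] [ 0.17998769 -0.37778507 -2.73048412]
[ 3.40815025e-02  6.53662666e+01 -6.66940423e-02]
(array([-0.19,  0.04,  0.06]), array([-0.01,  0.01,  0.01]))
```

Emit:
send_rows:
  dr:
    - [0,0,0]
    - [0,0,0]
    - [0,0,0]
    - [0,0,0]
    - [0,0,0]
    - [0,0,0]
    - [0,0,0]
    - [0,0,0]
  xyz:
    - [-0.04,0,0.02]
    - [-0.08,0,0.04]
    - [-0.12,0,0.05]
    - [-0.15,0,0.07]
    - [-0.18,0,0.08]
    - [-0.2,0,0.09]
    - [-0.21,0,0.1]
    - [-0.21,0,0.1]
  jaw: [50,50,50,50,50,50,50,50]

```text
time_s: 11.2
eef_pos: [0.5206, 0.2364, 0.0697]
eef_rot: [-0.34, 0.654, 0.53, 0.42]
wrist_force: [0.1, -0.0, -2.1]
opening: 0.732
grasp_force: 67.1
```

Emit:
send_rows:
  dr:
    - [0,0,0]
    - [0,0,0]
    - [0,0,0]
    - [0,0,0]
    - [0,0,0]
    - [0,0,0]
    - [0,0,0]
    - [0,0,0]
  xyz:
    - [-0.02,0,0.01]
    - [-0.04,0,0.02]
    - [-0.06,0,0.03]
    - [-0.08,0,0.04]
    - [-0.09,0,0.04]
    - [-0.09,0,0.04]
    - [-0.09,0,0.04]
    - [-0.09,0,0.04]
  jaw: [50,50,50,50,50,50,50,50]

```text
time_s: 12.2
eef_pos: [0.5206, 0.2364, 0.0688]
eef_rot: [-0.34, 0.654, 0.53, 0.42]
wrist_force: [-0.3, 0.0, -2.2]
opening: 0.736
grasp_force: 67.1
```

Emit:
send_rows:
  dr:
    - [0,0,0]
    - [0,0,0]
    - [0,0,0]
    - [0,0,0]
    - [0,0,0]
    - [0,0,0]
    - [0,0,0]
    - [0,0,0]
  xyz:
    - [-0.03,0,0.01]
    - [-0.06,0,0.02]
    - [-0.08,0,0.03]
    - [-0.1,0,0.04]
    - [-0.12,0,0.05]
    - [-0.14,0,0.06]
    - [-0.16,0,0.07]
    - [-0.16,0,0.07]
  jaw: [50,50,50,50,50,50,50,50]

```text
time_s: 13.2
eef_pos: [0.5206, 0.2365, 0.068]
eef_rot: [-0.34, 0.653, 0.53, 0.42]
wrist_force: [-4.5, -3.6, 8.4]
opening: 0.734
grasp_force: 68.1
```

Emit:
send_rows:
  dr:
    - [0,0,0]
    - [0,0,0]
    - [0,0,0]
    - [0,0,0]
    - [0,0,0]
    - [0,0,0]
    - [0,0,0]
    - [0,0,0]
  xyz:
    - [0.03,0,-0.01]
    - [0.07,0,-0.03]
    - [0.07,0,-0.03]
    - [0.07,0,-0.03]
    - [0.07,0,-0.03]
    - [0.07,0,-0.03]
    - [0.07,0,-0.03]
    - [0.07,0,-0.03]
  jaw: [50,50,50,80,90,100,100,100]

```text
time_s: 14.2
eef_pos: [0.5206, 0.2364, 0.0677]
eef_rot: [-0.34, 0.654, 0.53, 0.42]
wrist_force: [0.3, 0.2, -0.5]
opening: 1.003
grasp_force: 0.0
```

```bash
python3 - <<'E'
from h import *
o,p,r=obs();print(p,o["wrist_force"])
a=ctrl.camera("scene"); cv2.imwrite("pics/s3.png",cv2.resize(a[140:270,280:440],None,fx=4,fy=4,interpolation=2)[...,::-1])
print(r.inv().apply(np.array([0,0,1])))
E
```

```text
[0.520572   0.23638148 0.06772333] [ 0.279729    0.20789435 -0.45007605]
[ 9.08919567e-01  1.11008646e-04 -4.16971472e-01]
```

View pics/s3.png

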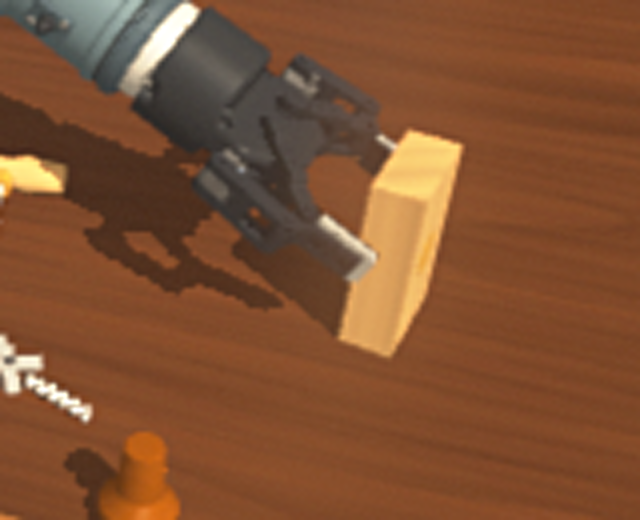

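```bash
python3 - <<'E'
from h import *
o,p,r=obs();m=np.array([np.cos(1.36),np.sin(1.36),0]);u=np.array([0,0,1.])
t=r.as_matrix()[:,2];print(p,t)
print("W2 from p",tomove(p-t*.08+u*.17,r))
w2=p-t*.08+u*.17
r2=r; 
def rel(pa,ra,pb,rb): return np.round(ra.inv().apply(pb-pa)*100,2),np.round(np.degrees((ra.inv()*rb).as_rotvec())/6,2)
w3=np.array([.542,.337,.27])
print("W3 from W2",rel(w2,r2,w3,rot(1.36,-60)))
E
```

```text
[0.5205669  0.2363767  0.06773898] [ 0.1890541   0.88905243 -0.41694643]
W2 from p (array([ 15.45,   0.  , -15.09]), array([0., 0., 0.]))
W3 from W2 (array([ 7.22,  0.  , 16.01]), array([ 0.000e+00, -2.089e+01,  2.000e-02]))
```

Emit:
send_rows:
  dr:
    - [0,0,0]
    - [0,0,0]
    - [0,0,0]
    - [0,0,0]
    - [0,0,0]
    - [0,0,0]
    - [0,0,0]
    - [0,0,0]
  xyz:
    - [0,0,-1]
    - [0,0,-2.5]
    - [0,0,-4.5]
    - [0,0,-6.5]
    - [0,0,-8]
    - [5,0,-10.3]
    - [10,0,-12.6]
    - [15.5,0,-15.1]
  jaw: [100,100,100,100,100,100,100,100]

```text
time_s: 15.25
eef_pos: [0.5049, 0.1648, 0.2731]
eef_rot: [-0.34, 0.655, 0.529, 0.419]
wrist_force: [1.4, -1.2, 1.1]
opening: 0.999
grasp_force: 0.0
```

Emit:
send_rows:
  dr:
    - [0,-1.7,0]
    - [0,-3.4,0]
    - [0,-5.1,0]
    - [0,-6.8,0]
    - [0,-8.5,0]
    - [0,-10.2,0]
    - [0,-11.9,0]
    - [0,-13.6,0]
  xyz:
    - [0.9,0,2]
    - [1.8,0,4]
    - [2.7,0,6]
    - [3.6,0,8]
    - [4.5,0,10]
    - [5.4,0,12]
    - [6.3,0,14]
    - [7.2,0,16]
  jaw: [100,100,100,100,100,100,100,100]

```text
time_s: 16.25
eef_pos: [0.5424, 0.337, 0.2719]
eef_rot: [0.092, 0.77, 0.622, -0.111]
wrist_force: [1.0, -0.8, -0.4]
opening: 1.0
grasp_force: 0.0
```

```bash
python3 - <<'E'
from m import *
o,p,r=obs();print(p,np.round(o["q"],2),o["time_s"]);print(tomove(np.array([.542,.337,.2]),rot(1.36,-60)))
a=ctrl.camera("top")[...,::-1]; b=ctrl.camera("scene")[...,::-1];cv2.imwrite("pics/t4.png",a);cv2.imwrite("pics/s4raw.png",b)
cv2.imwrite("pics/t4c.png",np.hstack([cv2.resize(a[150:240,100:200],None,fx=4,fy=4,interpolation=2),cv2.resize(b[150:240,320:420],None,fx=4,fy=4,interpolation=2)]))
E
```

```text
[0.5424402  0.33700989 0.27193012] [ 0.48  0.45  1.25 -0.22  1.63  0.69] 16.25
(array([ 2.04, -0.06,  6.9 ]), array([ 0.02, -7.24, -0.02]))
```

View pics/t4c.png

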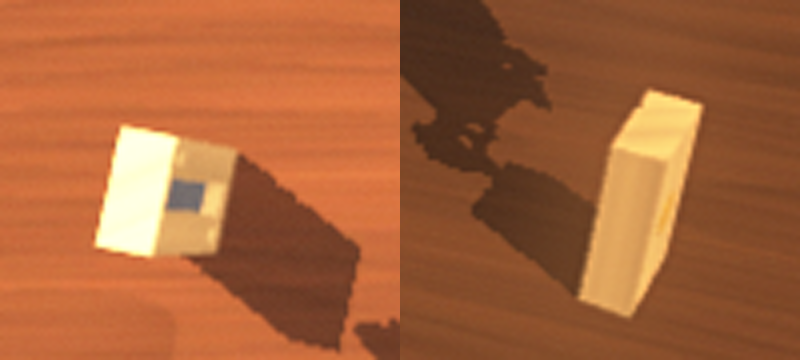

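The lid stands upright and free. In the top view its end face has corners at crop px (122,125), (178,135), (155,258) and (95,247). I'll turn those into a pose for the second hold.

```bash
python3 - <<'E'
from h import *
c=(np.array([(122,125),(178,135),(155,258),(95,247)])+.5)/4-.5+[100,150]
P=plane("top",c,.11);print(P[:,:2],P.mean(0))
d1=P[0]-P[3];d2=P[1]-P[2];e1=P[0]-P[1];e2=P[3]-P[2]
for d in(d1,d2,e1,e2): print(np.linalg.norm(d),np.arctan2(d[1],d[0]))
m=np.array([np.cos(1.36),np.sin(1.36),0]);print("pred",np.array([.5206,.2364])+.0106*m[:2])
E
```

```text
[[0.5574936  0.25126407]
 [0.55167372 0.22109038]
 [0.4865058  0.23308083]
 [0.49275535 0.2652814 ]] [0.52210712 0.24267917 0.11      ]
0.06623840523347653 -0.2132315608161395
0.06626181938403015 -0.18195799848752217
0.030729825630724093 1.380256814492183
0.032801423524612586 1.379097485438413
pred [0.52281793 0.24676536]
```

```bash
python3 - <<'E'
from h import *
r=rot(1.365,-60);t=r.as_matrix()[:,2];p2=np.array([.5235,.2495,.055]);print(t)
print(tomove(p2-t*.11,r))
E
```

```text
[-0.17696947 -0.84775103 -0.5       ]
(array([ 4.74,  0.25, 14.83]), array([-0.04, -7.23,  0.04]))
```

Emit:
send_rows:
  dr:
    - [0,-1.2,0]
    - [0,-2.4,0]
    - [0,-3.6,0]
    - [0,-4.8,0]
    - [0,-6,0]
    - [0,-7.2,0]
    - [0,-7.2,0]
    - [0,-7.2,0]
  xyz:
    - [0.8,0,2.5]
    - [1.6,0.1,5]
    - [2.4,0.1,7.4]
    - [3.2,0.2,9.9]
    - [4,0.2,12.4]
    - [4.7,0.3,14.8]
    - [4.7,0.3,14.8]
    - [4.7,0.3,14.8]
  jaw: [100,100,100,100,100,100,100,100]

```text
time_s: 17.35
eef_pos: [0.5466, 0.3395, 0.117]
eef_rot: [0.311, 0.676, 0.546, -0.384]
wrist_force: [0.2, 0.2, 1.1]
opening: 0.997
grasp_force: 0.0
```

```bash
python3 - <<'E'
from h import *
o,p,r0=obs();print(p,np.round(o["q"],2),o["time_s"])
r=rot(1.365,-60);t=r.as_matrix()[:,2];p2=np.array([.5235,.2495,.055])
print(tomove(p2-t*.11,r),tomove(p2,r))
E
```

```text
[0.54661934 0.339461   0.11704869] [ 0.64  1.06  0.87 -0.68  2.01  0.82] 17.35
(array([ 0.73, -0.43,  0.15]), array([-0.03, -0.13, -0.04])) (array([ 0.59, -0.39, 11.15]), array([-0.03, -0.13, -0.04]))
```

Emit:
send_rows:
  dr:
    - [0,0,0]
    - [0,-0.1,0]
    - [0,-0.1,0]
    - [0,-0.1,0]
    - [0,-0.1,0]
    - [0,-0.1,0]
    - [0,-0.1,0]
    - [0,-0.1,0]
  xyz:
    - [0.6,-0.4,0.2]
    - [0.7,-0.4,0.2]
    - [0.7,-0.4,1.5]
    - [0.7,-0.4,3]
    - [0.7,-0.4,4.5]
    - [0.7,-0.4,6]
    - [0.7,-0.4,7]
    - [0.7,-0.4,7]
  jaw: [100,100,100,100,100,100,100,100]

```text
time_s: 18.35
eef_pos: [0.53, 0.2849, 0.0739]
eef_rot: [0.315, 0.673, 0.545, -0.389]
wrist_force: [-0.0, -1.4, 0.1]
opening: 0.999
grasp_force: 0.0
```

```bash
python3 - <<'E'
from h import *
o,p,r0=obs();print(p,np.round(o["q"],2),o["time_s"])
r=rot(1.365,-60);t=r.as_matrix()[:,2];p2=np.array([.5235,.2495,.055])
print(tomove(p2,r))
E
```

```text
[0.5299596  0.28494973 0.07391595] [ 0.6   1.02  1.04 -0.68  1.89  0.87] 18.35
(array([-0.16,  0.11,  4.07]), array([-0.03,  0.01, -0.02]))
```

Emit:
send_rows:
  dr:
    - [0,0,0]
    - [0,0,0]
    - [0,0,0]
    - [0,0,0]
    - [0,0,0]
    - [0,0,0]
    - [0,0,0]
    - [0,0,0]
  xyz:
    - [-0.1,0.1,1]
    - [-0.1,0.1,2]
    - [-0.2,0.1,3]
    - [-0.2,0.1,3.7]
    - [-0.2,0.1,4.1]
    - [-0.2,0.1,4.1]
    - [-0.2,0.1,4.1]
    - [-0.2,0.1,4.1]
  jaw: [100,100,100,100,100,100,85,80]

```text
time_s: 19.35
eef_pos: [0.5235, 0.2497, 0.0549]
eef_rot: [0.315, 0.673, 0.545, -0.389]
wrist_force: [-1.3, -1.2, 0.7]
opening: 0.8
grasp_force: 0.0
```

Emit:
send_rows:
  dr:
    - [0,0,0]
    - [0,0,0]
    - [0,0,0]
    - [0,0,0]
    - [0,0,0]
    - [0,0,0]
    - [0,0,0]
    - [0,0,0]
  xyz:
    - [0,0,0]
    - [0,0,0]
    - [0,0,0]
    - [0,0,0]
    - [0,0,0]
    - [0,0,0]
    - [0,0,0]
    - [0,0,0]
  jaw: [77,74,70,50,50,50,50,50]

```text
time_s: 20.35
eef_pos: [0.5235, 0.2496, 0.055]
eef_rot: [0.315, 0.673, 0.545, -0.389]
wrist_force: [0.6, 3.4, 4.2]
opening: 0.739
grasp_force: 66.4
```

```bash
python3 - <<'E'
from h import *
o,p,r=obs();print(p,np.round(o["q"],2),o["time_s"],o["wrist_force"]);M=(rot(1.365,0).inv()*r); print(np.degrees(M.as_rotvec()))
up=p+[0,0,.09]; print("lift",tomove(up,r)); t=np.array([.5,.1,.16]); print(tomove(t,rot(1.365,-30)))
E
```

```text
[0.52346179 0.2495857  0.05502259] [ 0.56  1.    1.14 -0.69  1.82  0.9 ] 20.35 [0.64377085 3.41942319 4.23785595]
[  0.07814593 -60.02890631   0.19862871]
lift (array([-7.8,  0. , -4.5]), array([0., 0., 0.]))
(array([-16.65,   0.82,   7.85]), array([-0.02,  5.  , -0.03]))
```

Emit:
send_rows:
  dr:
    - [0,0,0]
    - [0,0,0]
    - [0,0,0]
    - [0,0,0]
    - [0,0,0]
    - [0,0,0]
    - [0,0,0]
    - [0,0,0]
  xyz:
    - [-0.3,0,-0.2]
    - [-1,0,-0.6]
    - [-2,0,-1.2]
    - [-3.3,0,-1.9]
    - [-4.6,0,-2.7]
    - [-5.9,0,-3.4]
    - [-7.2,0,-4.2]
    - [-7.8,0,-4.5]
  jaw: [50,50,50,50,50,50,50,50]

```text
time_s: 21.35
eef_pos: [0.5237, 0.2497, 0.1463]
eef_rot: [0.315, 0.673, 0.545, -0.388]
wrist_force: [-0.2, 0.6, -1.7]
opening: 0.744
grasp_force: 66.2
```

```bash
python3 - <<'E'
from h import *
c=(np.array([(246,90),(303,105),(267,160),(212,143)])+.5)/4-.5+[320,150]
P=plane("scene",c,.11);print("stand scene",P[:,:2].round(4),P.mean(0))
c=(np.array([(145,80),(315,120),(268,170),(90,132)])+.5)/5-.5+[166,140]
P=plane("scene",c,.026);print("base scene",P[:,:2].round(4),P.mean(0))
c=(np.array([(280,113),(116,124)])+.5)/5-.5+[166,140] # pins
P=plane("scene",c,.033);print("pins scene",P[:,:2].round(4),P.mean(0),np.linalg.norm(P[0]-P[1]))
c=(np.array([(-38+0,0)])) 
c=(np.array([(116+0,363-300),(345,435-300),(296,560-300-0),(65,430-300)])+.5)/5-.5+[327,180]
P=plane("scene",c[[0,1,3]],.03);print("lid0 scene",P[:,:2].round(4),(P[1]+P[2])/2)
o,p,r=obs();rr=rot(1.537,30);print(p)
for t,th,ps in(((.51,.1,.2),-30,1.42),((.49,-.06,.2),0,1.48),((.476,-.224,.15),30,1.537)): print(tomove(np.array(t),rot(ps,th)))
E
```

```text
stand scene [[0.4871 0.2367]
 [0.4922 0.2679]
 [0.5529 0.254 ]
 [0.5467 0.2249]] [0.51969067 0.24586863 0.11      ]
base scene [[ 0.4403 -0.2763]
 [ 0.4475 -0.165 ]
 [ 0.5026 -0.1683]
 [ 0.501  -0.2786]] [ 0.47284525 -0.22206752  0.026     ]
pins scene [[ 0.4574 -0.1815]
 [ 0.4983 -0.2627]] [ 0.47787513 -0.22211827  0.033     ] 0.09093297172253209
lid0 scene [[0.4753 0.1752]
 [0.4965 0.2847]
 [0.537  0.1615]] [0.51673891 0.22311665 0.03      ]
[0.52372879 0.24971553 0.14630369]
(array([-12.12,   1.78,  10.24]), array([-0.39,  4.99, -0.41]))
(array([-20.16,   3.15,  24.15]), array([-0.58,  9.98, -1.03]))
(array([-24.  ,   5.18,  40.79]), array([-0.47, 14.95, -1.8 ]))
```

Emit:
send_rows:
  dr:
    - [0,0.4,0]
    - [-0.1,1,-0.1]
    - [-0.1,1.7,-0.1]
    - [-0.2,2.4,-0.2]
    - [-0.2,3,-0.2]
    - [-0.3,3.7,-0.3]
    - [-0.3,4.3,-0.3]
    - [-0.4,5,-0.4]
  xyz:
    - [-1,0.1,0.9]
    - [-2.5,0.4,2.1]
    - [-4,0.6,3.4]
    - [-5.6,0.8,4.7]
    - [-7.2,1.1,6.1]
    - [-8.8,1.3,7.5]
    - [-10.4,1.5,8.8]
    - [-12.1,1.8,10.2]
  jaw: [50,50,50,50,50,50,50,50]

```text
time_s: 22.35
eef_pos: [0.5095, 0.0995, 0.1989]
eef_rot: [0.168, 0.732, 0.63, -0.196]
wrist_force: [-0.2, -1.1, -3.0]
opening: 0.741
grasp_force: 65.9
```

```bash
python3 - <<'E'
from h import *
o,p,r=obs();print(p,np.round(o["q"],2));print(tomove(np.array([.51,.1,.2]),rot(1.42,-30)))
pa,ra=np.array([.51,.1,.2]),rot(1.42,-30)
def rel(pa,ra,pb,rb): return np.round(ra.inv().apply(pb-pa)*100,2),np.round(np.degrees((ra.inv()*rb).as_rotvec())/6,2)
pb,rb=np.array([.49,-.06,.2]),rot(1.48,0); print(rel(pa,ra,pb,rb)); print(rel(pb,rb,np.array([.4762,-.2223,.15]),rot(1.54,30)))
E
```

```text
[0.50954153 0.0995181  0.19887574] [ 0.23  0.3   1.65 -0.49  1.42  0.52]
(array([-0.01,  0.04, -0.12]), array([-0.  , -0.01,  0.01]))
(array([-13.96,   0.43,   8.06]), array([-0.15,  5.  , -0.56]))
(array([-16.29,   0.1 ,   5.  ]), array([ 0.15,  5.  , -0.56]))
```

Emit:
send_rows:
  dr:
    - [0,0.6,-0.1]
    - [0,1.2,-0.1]
    - [0,1.9,-0.2]
    - [-0.1,2.5,-0.3]
    - [-0.1,3.1,-0.3]
    - [-0.1,3.7,-0.4]
    - [-0.1,4.4,-0.5]
    - [-0.1,5,-0.6]
  xyz:
    - [-1.7,0.1,1]
    - [-3.5,0.1,2]
    - [-5.2,0.2,3]
    - [-7,0.2,4]
    - [-8.7,0.3,5]
    - [-10.5,0.3,6]
    - [-12.2,0.4,7]
    - [-14,0.4,8.1]
  jaw: [50,50,50,50,50,50,50,50]

```text
time_s: 23.35
eef_pos: [0.489, -0.061, 0.1988]
eef_rot: [-0.003, 0.737, 0.675, -0.002]
wrist_force: [-0.0, 0.5, -1.3]
opening: 0.737
grasp_force: 66.0
```

Emit:
send_rows:
  dr:
    - [0,0.7,-0.1]
    - [0,1.4,-0.1]
    - [0.1,2.1,-0.2]
    - [0.1,2.8,-0.3]
    - [0.1,3.5,-0.4]
    - [0.1,4.2,-0.5]
    - [0.2,4.8,-0.6]
    - [0.2,5,-0.6]
  xyz:
    - [-2.3,0,0.6]
    - [-4.6,0,1.2]
    - [-6.9,0,1.8]
    - [-9.2,0,2.5]
    - [-11.5,0.1,3.2]
    - [-13.8,0.1,4]
    - [-15.8,0.1,4.8]
    - [-16.3,0.1,5]
  jaw: [50,50,50,50,50,50,50,50]

```text
time_s: 24.35
eef_pos: [0.4752, -0.2241, 0.1476]
eef_rot: [-0.185, 0.692, 0.673, 0.182]
wrist_force: [-1.0, 0.7, -1.7]
opening: 0.739
grasp_force: 66.1
```

```bash
python3 - <<'E'
from h import *
o,p,r=obs();print(p,np.round(o["q"],2),o["time_s"]);M=(rot(1.54,0).inv()*r); print(np.degrees(M.as_rotvec()))
print(tomove(np.array([.4762,-.2223,.075]),rot(1.54,30)))
E
```

```text
[ 0.47516147 -0.22408049  0.14764666] [-0.86  0.41  1.63  0.33  1.52 -0.93] 24.35
[ 0.75455049 30.11078887 -0.18181116]
(array([-3.49,  0.18,  6.37]), array([-0.13, -0.02, -0.  ]))
```

Emit:
send_rows:
  dr:
    - [0,0,0]
    - [-0.1,0,0]
    - [-0.1,0,0]
    - [-0.1,0,0]
    - [-0.1,0,0]
    - [-0.1,0,0]
    - [-0.1,0,0]
    - [-0.1,0,0]
  xyz:
    - [-0.5,0,0.9]
    - [-1,0.1,1.8]
    - [-1.6,0.1,2.9]
    - [-2.2,0.2,4]
    - [-2.8,0.2,5]
    - [-3.4,0.2,6.2]
    - [-3.5,0.2,6.4]
    - [-3.5,0.2,6.4]
  jaw: [50,50,50,50,50,50,50,50]

```text
time_s: 25.35
eef_pos: [0.4773, -0.2211, 0.0756]
eef_rot: [-0.181, 0.693, 0.673, 0.186]
wrist_force: [0.2, 0.2, -2.1]
opening: 0.742
grasp_force: 66.2
```

```bash
python3 - <<'E'
from h import *
o,p,r=obs();print(p,o["time_s"]);M=(rot(1.54,0).inv()*r); print(np.degrees(M.as_rotvec()))
a=ctrl.camera("top")[...,::-1]; b=ctrl.camera("scene")[...,::-1];cv2.imwrite("pics/t5.png",a);cv2.imwrite("pics/s5.png",b)
cv2.imwrite("pics/c5.png",np.hstack([cv2.resize(a[175:260,310:390],None,fx=5,fy=5,interpolation=2),cv2.resize(b[110:195,165:245],None,fx=5,fy=5,interpolation=2)]))
E
```

```text
[ 0.47727304 -0.2211018   0.07558622] 25.35
[ 0.09730212 30.04783759 -0.13011589]
```

View pics/c5.png

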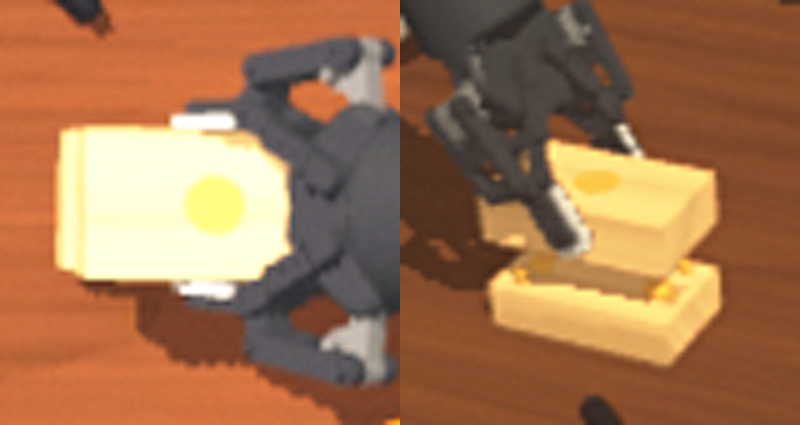

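```bash
python3 - <<'E'
from h import *
o,p,r=obs()
for n,f,x,y,w,h in(("top","t5",345,207,16,18),("scene","s5",197,140,16,12)):
    s=cv2.resize(cv2.imread(f"pics/{f}.png")[y:y+h,x:x+w],None,fx=6,fy=6,interpolation=2)
    b=s[...,0].astype(int);m=(b<(b.max()+b.min())/2).astype(np.uint8)
    k,_,st,ce=cv2.connectedComponentsWithStats(m);i=1+np.argmax(st[1:,4]);uv=(ce[i]+.5)/6-.5+[x,y]
    print(n,uv,st[i],plane(n,uv,.0856)[0]-p,plane(n,uv,.083)[0]-p)
# corners of lid outer face, scene: right end corners & near edge
for n,uv in(("scene",[(318,172),(268,220)]),("scene",[(322,265),(265,362)]),):
    print((np.array(uv)/5+[165,110]))
E
```

```text
top [352.50796045 215.57357131] [  11   19   73   71 3978] [-0.00066676 -0.00212338  0.00951685] [-0.00073795 -0.00276822  0.00691685]
scene [203.88300694 145.87117503] [  13   23   64   32 1634] [-0.00407504 -0.00173725  0.00951685] [-0.00816394 -0.00408301  0.00691685]
[[228.6 144.4]
 [218.6 154. ]]
[[229.4 163. ]
 [218.  182.4]]
```

```bash
python3 - <<'E'
from h import *
o,p,r=obs();q=np.array([.4766,-.2225,.058]);print(p,tomove(q,rot(1.54,30)));print(r.inv().apply(np.eye(3)).round(3))
E
```

```text
[ 0.47754426 -0.22140046  0.07608315] (array([-1.  , -0.09,  1.51]), array([-0.01,  0.  ,  0.02]))
[[ 0.025  1.     0.014]
 [ 0.866 -0.028  0.5  ]
 [ 0.5   -0.    -0.866]]
```

Emit:
send_rows:
  dr:
    - [0,0,0]
    - [0,0,0]
    - [0,0,0]
    - [0,0,0]
    - [0,0,0]
    - [0,0,0]
    - [0,0,0]
    - [0,0,0]
  xyz:
    - [-0.2,-0.1,0]
    - [-0.3,-0.1,0.3]
    - [-0.5,-0.1,0.6]
    - [-0.7,-0.1,1]
    - [-0.9,-0.1,1.3]
    - [-1,-0.1,1.5]
    - [-1,-0.1,1.5]
    - [-1,-0.1,1.5]
  jaw: [50,50,50,50,50,50,50,50]

```text
time_s: 26.45
eef_pos: [0.4763, -0.2223, 0.0578]
eef_rot: [-0.181, 0.693, 0.673, 0.185]
wrist_force: [0.5, 0.3, -2.2]
opening: 0.742
grasp_force: 66.2
```

Emit:
send_rows:
  dr:
    - [0,0,0]
    - [0,0,0]
    - [0,0,0]
    - [0,0,0]
    - [0,0,0]
    - [0,0,0]
    - [0,0,0]
    - [0,0,0]
  xyz:
    - [-0.02,0,0.04]
    - [-0.05,0,0.09]
    - [-0.08,0,0.13]
    - [-0.1,0,0.17]
    - [-0.12,0,0.22]
    - [-0.15,0,0.26]
    - [-0.18,0,0.3]
    - [-0.18,0,0.3]
  jaw: [50,50,50,50,50,50,50,50]

```text
time_s: 27.45
eef_pos: [0.4762, -0.2222, 0.0542]
eef_rot: [-0.181, 0.693, 0.673, 0.185]
wrist_force: [-0.8, -0.3, -2.1]
opening: 0.739
grasp_force: 66.2
```

Emit:
send_rows:
  dr:
    - [0,0,0]
    - [0,0,0]
    - [0,0,0]
    - [0,0,0]
    - [0,0,0]
    - [0,0,0]
    - [0,0,0]
    - [0,0,0]
  xyz:
    - [-0.02,0,0.04]
    - [-0.05,0,0.09]
    - [-0.08,0,0.13]
    - [-0.1,0,0.17]
    - [-0.12,0,0.22]
    - [-0.14,0,0.24]
    - [-0.14,0,0.24]
    - [-0.14,0,0.24]
  jaw: [50,50,50,50,50,50,50,50]

```text
time_s: 28.45
eef_pos: [0.4763, -0.2223, 0.0515]
eef_rot: [-0.181, 0.693, 0.673, 0.185]
wrist_force: [0.0, 0.1, -2.3]
opening: 0.739
grasp_force: 66.2
```

Emit:
send_rows:
  dr:
    - [0,0,0]
    - [0,0,0]
    - [0,0,0]
    - [0,0,0]
    - [0,0,0]
    - [0,0,0]
    - [0,0,0]
    - [0,0,0]
  xyz:
    - [-0.02,0,0.04]
    - [-0.05,0,0.09]
    - [-0.08,0,0.13]
    - [-0.1,0,0.17]
    - [-0.12,0,0.22]
    - [-0.14,0,0.24]
    - [-0.14,0,0.24]
    - [-0.14,0,0.24]
  jaw: [50,50,50,50,50,50,50,50]

```text
time_s: 29.45
eef_pos: [0.4763, -0.2224, 0.0487]
eef_rot: [-0.181, 0.693, 0.673, 0.185]
wrist_force: [0.8, -0.7, -2.7]
opening: 0.74
grasp_force: 66.2
```

Emit:
send_rows:
  dr:
    - [0,0,0]
    - [0,0,0]
    - [0,0,0]
    - [0,0,0]
    - [0,0,0]
    - [0,0,0]
    - [0,0,0]
    - [0,0,0]
  xyz:
    - [-0.02,0,0.04]
    - [-0.04,0,0.07]
    - [-0.06,0,0.1]
    - [-0.08,0,0.13]
    - [-0.1,0,0.16]
    - [-0.11,0,0.19]
    - [-0.11,0,0.19]
    - [-0.11,0,0.19]
  jaw: [50,50,50,50,50,50,50,50]

```text
time_s: 30.45
eef_pos: [0.4763, -0.2223, 0.0464]
eef_rot: [-0.181, 0.693, 0.673, 0.185]
wrist_force: [-0.6, -0.2, -1.5]
opening: 0.736
grasp_force: 66.1
```

Emit:
send_rows:
  dr:
    - [0,0,0]
    - [0,0,0]
    - [0,0,0]
    - [0,0,0]
    - [0,0,0]
    - [0,0,0]
    - [0,0,0]
    - [0,0,0]
  xyz:
    - [-0.02,0,0.03]
    - [-0.03,0,0.05]
    - [-0.04,0,0.07]
    - [-0.05,0,0.09]
    - [-0.07,0,0.12]
    - [-0.08,0,0.14]
    - [-0.08,0,0.14]
    - [-0.08,0,0.14]
  jaw: [50,50,50,50,50,50,50,50]

```text
time_s: 31.45
eef_pos: [0.4763, -0.2223, 0.0451]
eef_rot: [-0.181, 0.693, 0.673, 0.186]
wrist_force: [-0.7, -0.2, 2.9]
opening: 0.737
grasp_force: 66.7
```

Emit:
send_rows:
  dr:
    - [0,0,0]
    - [0,0,0]
    - [0,0,0]
    - [0,0,0]
    - [0,0,0]
    - [0,0,0]
    - [0,0,0]
    - [0,0,0]
  xyz:
    - [-0.01,0,0.02]
    - [-0.02,0,0.03]
    - [-0.03,0,0.05]
    - [-0.04,0,0.07]
    - [-0.04,0,0.07]
    - [-0.04,0,0.07]
    - [-0.04,0,0.07]
    - [-0.04,0,0.07]
  jaw: [50,50,50,50,50,50,50,50]

```text
time_s: 32.45
eef_pos: [0.4763, -0.2223, 0.0451]
eef_rot: [-0.181, 0.692, 0.673, 0.186]
wrist_force: [-3.3, 0.4, 9.2]
opening: 0.743
grasp_force: 67.5
```

```bash
python3 - <<'E'
from h import *
o,p,r=obs();print(p,o["wrist_force"],o["torque"]);M=(rot(1.54,0).inv()*r); print(np.degrees(M.as_rotvec()))
b=ctrl.camera("scene")[...,::-1];cv2.imwrite("pics/c6.png",cv2.resize(b[120:195,165:245],None,fx=8,fy=8,interpolation=2))
E
```

```text
[ 0.47629717 -0.22229843  0.0450851 ] [-3.30639785  0.44961755  9.16083686] [0.30912343 0.34441999 0.06542679]
[ 0.08370294 30.06968024 -0.15555445]
```

View pics/c6.png

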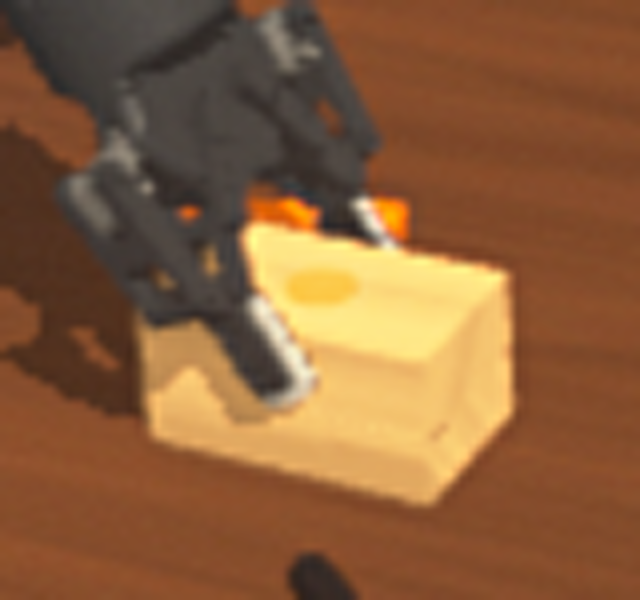

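Seated: in the crop the halves meet with no gap (near edge from px (425,358) to (430,503)), and contact is stiff. I'll relax and release.

Emit:
send_rows:
  dr:
    - [0,0,0]
    - [0,0,0]
    - [0,0,0]
    - [0,0,0]
    - [0,0,0]
    - [0,0,0]
    - [0,0,0]
    - [0,0,0]
  xyz:
    - [0.02,0,-0.04]
    - [0.04,0,-0.06]
    - [0.04,0,-0.06]
    - [0.04,0,-0.06]
    - [0.04,0,-0.06]
    - [0.04,0,-0.06]
    - [0.04,0,-0.06]
    - [0.04,0,-0.06]
  jaw: [50,50,50,80,90,100,100,100]

```text
time_s: 33.5
eef_pos: [0.4762, -0.2222, 0.0447]
eef_rot: [-0.181, 0.693, 0.673, 0.185]
wrist_force: [-0.6, -0.9, 0.1]
opening: 0.993
grasp_force: 0.0
```

Emit:
send_rows:
  dr:
    - [0,0,0]
    - [0,0,0]
    - [0,0,0]
    - [0,0,0]
    - [0,0,0]
    - [0,0,0]
    - [0,0,0]
    - [0,0,0]
  xyz:
    - [0,0,-0.5]
    - [0,0,-1.5]
    - [0,0,-3]
    - [0,0,-5]
    - [0,0,-7.5]
    - [0,0,-10]
    - [0,0,-12.5]
    - [0,0,-14]
  jaw: [100,100,100,100,100,100,100,100]

```text
time_s: 34.5
eef_pos: [0.4747, -0.294, 0.1682]
eef_rot: [-0.179, 0.693, 0.673, 0.185]
wrist_force: [-0.2, 0.1, 0.5]
opening: 0.996
grasp_force: 0.0
```

```bash
python3 - <<'E'
from m import *
o,p,r=obs();print(p,o["time_s"])
b=ctrl.camera("scene")[...,::-1];a=ctrl.camera("top")[...,::-1];cv2.imwrite("pics/c7.png",np.hstack([cv2.resize(b[125:200,165:245],(400,375),interpolation=2),cv2.resize(a[178:253,310:390],(400,375),interpolation=2)]))
E
```

```text
[ 0.47471251 -0.29396236  0.16823358] 34.5
```

View pics/c7.png

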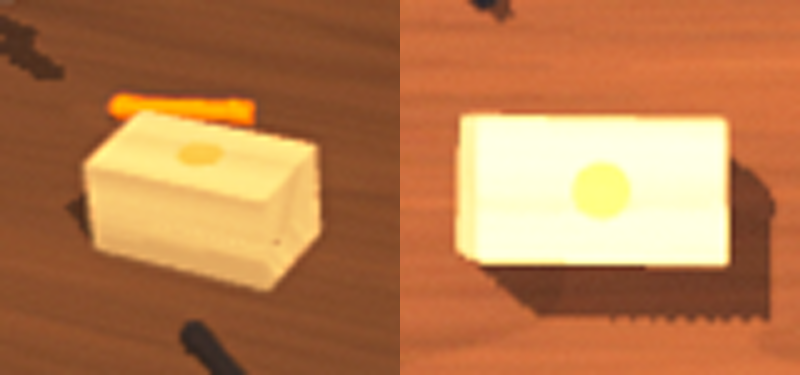

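The case is closed and flush in both views: the scene crop shows one continuous block, and the top crop shows it square with the disc at (600,190). I'm handing it in.

```bash
python3 -c "
from bench import ctrl
print(ctrl.hand_in())"
```

```text
the job is handed in; nothing more can be done
None
```

I stood the upper half on its short end, let it go, gripped it again, closed it flush over the lower half's dowels and released it. I handed the job in at about 35 s of the 58 s; the hand-in call returned no verdict.

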